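Close up the air gauge and hold its filter cover shut

TASK

I have just changed the filter in the bench air gauge: sign the change off on its key deck by pressing the square key, then the round key, then the long bar key, one at a time and each right down, and never the small guarded power key. Next, with the filter cover still standing ajar, turn the quarter-turn fastener on it until the slot in its wing lines up with the index lines on the cover (so its cross-bar can enter the slot in the frame), and only then press the cover fully shut against the frame. Do not lock it: finish while still holding the cover pressed shut with the gripper and the slot still in line, so that I can run a feeler gauge round the seam, and leave the other things on the bench where they are.

Things in the scene. Friction and masses are not known exactly. Their poses are not given: they have to be found in the camera images.
- gauge: Bench air gauge: fixed grey case 290 (x) by 250 mm (y). Origin: centre of its footprint, on the bench; x points from the key deck (operator's side) to the cover's hinge, y to the operator's left, z up. Key deck: x -150 to -55 mm, top z = 80 mm. Behind it the open filter compartment; its walls are the frame, gasket top z = 85 mm. A regulator juts out on the right (x 30 to 90, to y = -175 mm).
- key_square_top (a point): Centre of the top face of the square key (18 by 18 mm), second from the left in the row of four keys; at gauge (-115, 43, 90) mm when up. z is up. All keys are the same dark grey; first to be pressed. The space to the neighbouring keys is about 27 mm.
- key_round_top (a point): Centre of the top face of the round key (19 mm diameter), leftmost in the row; at gauge (-115, 88, 90) mm when up. Second to be pressed.
- key_bar_top (a point): Centre of the top face of the long bar key (14 mm in gauge x by 36 mm in gauge y), third from the left; at gauge (-115, -13, 90) mm when up. Third to be pressed.
- key_power_top (a point): Centre of the top of the power key (12 mm diameter), rightmost, inside a black guard collar 28 mm across and 9 mm high; at gauge (-115, -85, 90) mm. Not to be pressed.
- key_square (a joint): How far the square key is down, m: 0 up, 0.005 fully down. Key travel is 5 mm straight down against a spring (about 1.2 N to start it, 4 N fully down); it springs back up when let go.
- key_round (a joint): The same for the round key.
- key_bar (a joint): The same for the bar key.
- key_power (a joint): The same for the power key.
- cover: Filter cover: flat grey plate, 5 mm thick, 0.3 kg. Origin on the hinge axis, which runs along gauge y through gauge (125, 0, 85) mm; axes parallel to the gauge's when shut. It spans its own x -175 (front, free edge) to -3 mm, y -118 to 118, z 0 (underside) to 5 mm. Two dark index lines are engraved along its x axis before and behind the fastener, which it carries.
- cover_front (a point): Point on the top face of the cover, 10 mm in from the middle of its front (free) edge: cover (-165, 0, 5) mm.
- cover_hinge (a joint): Cover angle, rad: 0 shut flat on the frame (a stop), about 0.18 ajar (upper stop, front edge raised 31 mm), as at the start; positive raises the front. A hinge spring always reopens it when let go, as the fastener holds nothing while in line; pushing it shut at the fastener takes 4 to 8 N. With the fastener out of line its cross-bar lands on the frame's slotted plate at about 0.09.
- wing (a point): Middle of the fastener's steel wing: 36 mm long (its x), 10 thick (y), 20 high (z), slot along its top, on a boss 34 mm across, 4 mm high. This point is 14 mm above the cover's top face, 10 mm under the wing's top, on the turning axis (cover x -145, y 0; square to the cover). A cross-bar (22 by 5 mm) below runs along the wing and must enter a 28 by 8 mm slot along gauge x in the frame.
- fastener (a joint): Angle of the wing to the cover's x axis, rad, positive counter-clockwise seen from above: 0 = slot in line with the index lines, starts between 0.8 and 1.45, so it is turned clockwise. It turns freely with slight friction (0.04 N m) from -0.5 to 1.75, stays where it is left, and has no click or stop at 0.
- angle_gauge: Matte steel angle gauge lying flat: a beam 90 by 20 by 12 mm (along x) with an 85 mm blade at 60 degrees. Origin under the beam's middle. Bystander; lies loose on the bench, must be left where it is.
- ejector_pin: Bright steel ejector pin, 6 mm diameter, 125 mm long with a 10 mm head, lying along its x axis. Origin at its middle, on the bench. Bystander; lies loose on the bench, must be left where it is.
- depth_rod: Brass depth rod, 8 mm diameter, 150 mm long (along x), with an 18 mm square collar. Origin at its middle, on the bench. Bystander; lies loose on the bench, must be left where it is.
- block_holder: Green plastic gauge-block holder, 36 by 100 by 40 mm, U-shaped, with two steel blocks in it. Origin under its middle. Bystander; lies loose on the bench, must be left where it is.
- feeler_set: Steel feeler-gauge set, folded, 20 by 105 by 11 mm. Origin under its middle. Bystander; lies loose on the bench, must be left where it is.
- old_filter: The used filter element: upright pleated cylinder 46 mm across, 69 mm high. Origin under its middle. Bystander; lies loose on the bench, must be left where it is.
- master_ring: Carbide master ring, 58 mm outside, 28 mm bore, 22 mm high, lying flat. Origin under its middle. Bystander; lies loose on the bench, must be left where it is.

How it is judged:
On the way, in this order (a step that is already met when the one before it is completed fails the run):
1. the square key is pressed right down, alone (value of joint key_square above 0.003 m and value of joint each of key_round, key_bar, key_power below 0.0015 m), for 0.05 s.
2. the round key is pressed right down, alone (value of joint key_round above 0.003 m and value of joint each of key_square, key_bar, key_power below 0.0015 m), for 0.05 s.
3. the long bar key is pressed right down, alone (value of joint key_bar above 0.003 m and value of joint each of key_square, key_round, key_power below 0.0015 m), for 0.05 s.
4. the fastener's slot is turned in line with the index lines while the cover is still ajar (angle between the x axis of wing and the x axis of cover, either way round below 0.2 rad and value of joint cover_hinge above 0.04 rad), for 0.2 s.
5. the cover is pressed shut against the frame with the slot in line (value of joint cover_hinge below 0.02 rad and angle between the x axis of wing and the x axis of cover, either way round below 0.2 rad), for 0.3 s.
At the end, for the whole second after the job is handed in: The cover is shut on the frame (hinge angle under 0.02 rad) and kept there only by the gripper pushing on it or on its fastener (contact over 2 N, nothing else resting on it); the wing's slot is within 0.2 rad (11 degrees) of the index lines; all keys are up again (all of step 5 and contact force between the fingers and cover above 2 N and velocity of joint cover_hinge below 0.05 rad/s and value of joint each of key_square, key_round, key_bar, key_power below 0.0015 m and contact force between each of angle_gauge, ejector_pin, depth_rod, block_holder, feeler_set, old_filter, master_ring and cover below 0.3 N); the arm keeps its last pose, push and grip.
It fails at once if the guarded power key is pressed (value of joint key_power above 0.0025 m).
It fails at once if two keys are down at once (value of joint each of key_square, key_round above 0.0025 m or value of joint each of key_square, key_bar above 0.0025 m or value of joint each of key_square, key_power above 0.0025 m or value of joint each of key_round, key_bar above 0.0025 m or value of joint each of key_round, key_power above 0.0025 m or value of joint each of key_bar, key_power above 0.0025 m).
It fails at once if another thing on the bench is shifted by more than 30 mm (distance of any of angle_gauge, ejector_pin, depth_rod, block_holder, feeler_set, old_filter, master_ring from where it was at the start of the episode above 0.03 m).
It also fails if it takes over 54 s, if anything falls off the work surface, if the arm or the gripper's body presses on something with over 40 N, if the wrist force passes 120 N, or if a joint passes its speed limit or range.

ROBOT

A 6-joint arm with a two-finger parallel gripper is mounted at the origin on the work surface. World frame = base frame: x ahead of the robot, y to its left, z up, the work surface at z = 0. Lengths are in m, angles in rad, forces in N, time in s.
With the tool pointing down it reaches from about 0.35 to 1 m from the base axis. Payload 7.1 kg.
Tool frame: the origin (TCP) lies between the finger pads; the fingertips stand 22 mm ahead of it and the grasp point (between the pads) lies 3 mm ahead of it; x points along the fingers, y is the direction in which the jaws open and shut, and the axes are right-handed (so a half turn about x gives the same grasp; the last joint's range is limited). The gripper opens to 85 mm and grips with 20 to 120 N. Pads are 22 mm wide; open, the fingers measure 114 mm over their backs; the gripper's body (76 mm by 85 mm) begins 54 mm behind the grasp point. The pads swing forward as they close: fully open they stand 13 mm farther back than shut.
Start: joints at [1.134, 0.423, 1.63, -0, 1.089, -0.019], TCP at [0.254, 0.571, 0.253] pointing down, gripper open.
Joint ranges: [-3, 3], [-0.9, 2.11], [0.09, 2.58], [-1.31, 4.45], [0.11, 2.69], [-2.54, 2.54]. Speed limits (rad/s): [2.39, 2.39, 3.01, 3.14, 3.14, 3.14].

INTERFACE

Orientations are given as a rotation vector (axis times angle).
In Python, from rig import manip gives the robot as it stands. The module is installed in compiled form; this text tells all that it offers. Calls block until the motion is done:
- manip.move_to(position, orientation): joint-space move of the TCP to a pose.
- manip.servo_line(position, orientation=None, rate=0.15): straight line of the TCP; orientation=None keeps the orientation; rate is the mean speed in m/s.
- manip.set_joints(angles): joint-space move.
- manip.command_gripper(opening, f_grip=None): finger opening in m; f_grip is the grip in N (None keeps the last); returns when the fingers have stopped.
- manip.hold(seconds).
- manip.solve_ik(position, orientation): joint angles nearest the present ones, or None.
- manip.camera(name): name is "scene" or "side" or "wrist"; returns a dict with "image" (384x512x3 uint8, red, green, blue), "fx", "fy", "cx", "cy" (pixels), "cam_to_world" (4x4, takes a point from camera to world coordinates); the wrist camera has in their place "mount" (4x4, takes a point from camera to tool coordinates, whose origin is the TCP and whose axes are the tool frame's). Camera axes: x right, y down, z forward; pixel columns grow to the right and rows downward; lengths in m; the calibration is good to about 2 mm. A picture is of the moment at which its call begins: read the wrist's pose just before it. There is no depth.
A pose or a line that the arm cannot do raises manip.IKError and nothing moves.
- manip.sign_off(): hands the job in, once; it reports no verdict.
Readings, each from a call of its own:
- manip.get_time(): time.
- manip.get_joint_positions(): joint angles.
- manip.get_joint_vel(): joint speeds.
- manip.get_tau(): joint torques, N m.
- manip.get_position(): TCP position.
- manip.get_ee_rot(): TCP orientation.
- manip.get_contact_force(): force on the tool from outside, world axes, zero at the start.
- manip.get_torque(): the same for the moment, N m.
- manip.get_width(): finger opening in m.
Only numpy, scipy, OpenCV 4.12 (cv2) and the standard library are available. Lean on these libraries where they do the work, as an engineer would, in place of code of your own. Each camera call takes 0.05 s, during which the arm holds its last target.

## Working session

There is one attempt and no reset: what is moved stays moved. The work goes in short steps, each a Python script; the robot and the scene stay as the last script left them, time stands still between calls to the robot, and variables do not carry over. Pictures are saved under pics/ and viewed, and the job is handed in when it is done.

```bash
mkdir -p pics; cat > h.py <<'E'
from rig import manip
import numpy as np, cv2
from scipy.spatial.transform import Rotation as R
def save(img,name): cv2.imwrite('pics/'+name+'.png',cv2.cvtColor(img,cv2.COLOR_RGB2BGR))
E
python3 - <<'E'
from h import *
import pickle
print(manip.get_time(), manip.get_position(), manip.get_ee_rot(), manip.get_width(), manip.get_contact_force())
d={}
p=manip.get_position();r=manip.get_ee_rot()
for n in ['scene','side','wrist']:
    c=manip.camera(n); d[n]=c; save(c['image'],n+'0')
    print(n,{k:np.round(v,3).tolist() for k,v in c.items() if k!='image'})
d['tcp']=(p,r)
pickle.dump(d,open('c0.pkl','wb'))
E
```

```text
0.0 [0.25335877 0.57076231 0.25251769] [ 0.32652559  1.54620179 -0.32896521] 0.0855560609287903 [-0.04663002 -0.30875526 -0.09057492]
scene {'fx': 346.698, 'fy': 346.698, 'cx': 253.504, 'cy': 188.136, 'cam_to_world': [[-0.817, 0.368, -0.444, 0.957], [0.576, 0.549, -0.605, 0.472], [0.021, -0.75, -0.661, 0.617], [0.0, 0.0, 0.0, 1.0]]}
side {'fx': 363.519, 'fy': 363.519, 'cx': 247.419, 'cy': 193.175, 'cam_to_world': [[0.665, -0.547, 0.508, 0.158], [-0.746, -0.469, 0.472, -0.406], [-0.02, -0.693, -0.721, 0.672], [0.0, 0.0, 0.0, 1.0]]}
wrist {'fx': 265.726, 'fy': 265.726, 'cx': 252.177, 'cy': 193.617, 'mount': [[0.0, -0.302, 0.953, -0.12], [1.0, -0.0, -0.0, -0.0], [0.0, 0.953, 0.302, -0.076], [0.0, 0.0, 0.0, 1.0]]}
```

View pics/scene0.png

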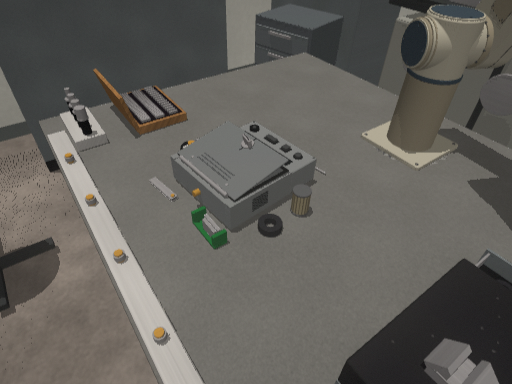

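View pics/side0.png

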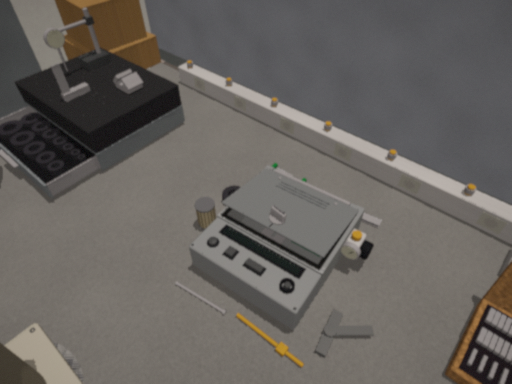

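View pics/wrist0.png

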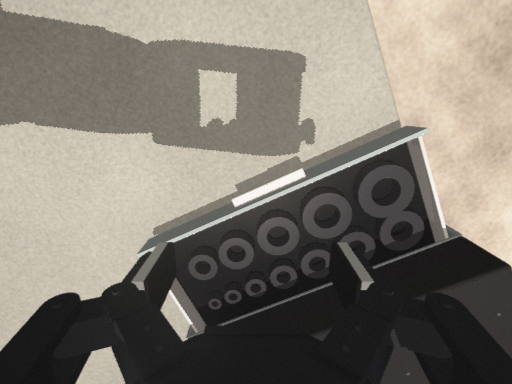

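The side view shows the gauge with its keys (round ≈(213,241), square (231,253), bar (255,267), power (287,286)) and the wing at about (278,214). I'll enlarge both views.

```bash
python3 - <<'E'
from h import *
import pickle
d=pickle.load(open('c0.pkl','rb'))
a=d['side']['image'][165:325,180:380]; save(cv2.resize(a,None,fx=4,fy=3.75,interpolation=cv2.INTER_CUBIC)[:600],'sidez')
a=d['scene']['image'][110:230,160:330]; save(cv2.resize(a,None,fx=4.7,fy=4.7,interpolation=cv2.INTER_CUBIC),'scenez')
E
```

```text
(no output)
```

View pics/sidez.png

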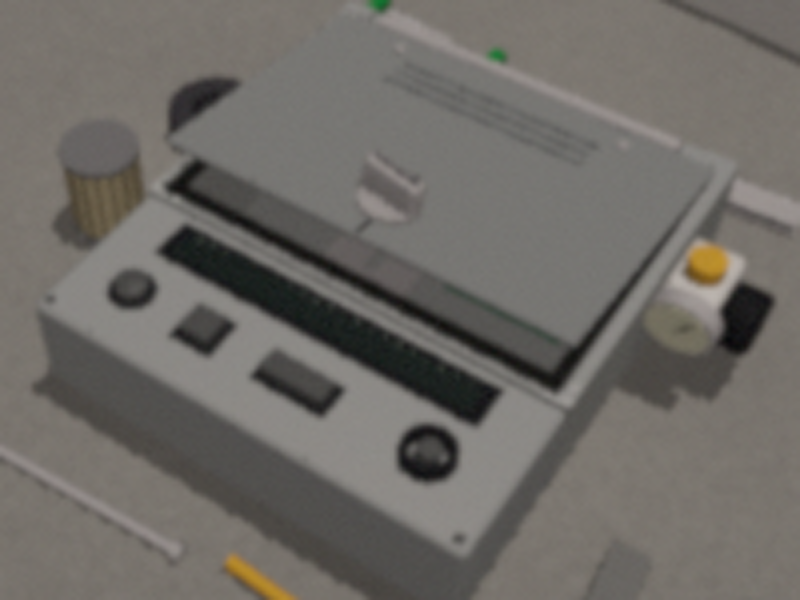

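View pics/scenez.png

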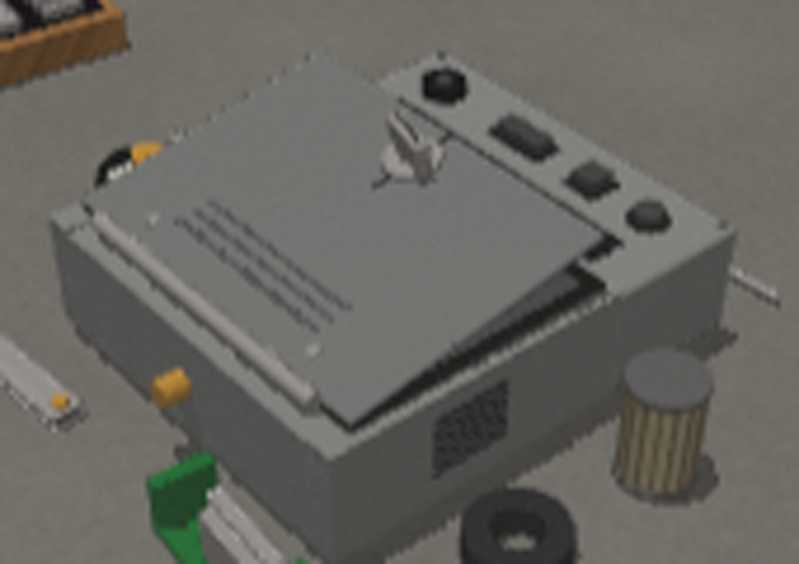

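Key tops are clear in both enlarged views: side zoom (133,283), (204,323), (298,374), (429,447), and scene zoom (649,210), (592,176), (524,131), (444,80). I'll fit the gauge pose from rays onto z = 0.09.

```bash
cat >> h.py <<'E'
def ray(c,uv,T=None):
    T=c['cam_to_world'] if T is None else T
    d=np.array([(uv[0]-c['cx'])/c['fx'],(uv[1]-c['cy'])/c['fy'],1.])
    return T[:3,3],T[:3,:3]@d
def plane(c,uv,z,T=None):
    o,d=ray(c,uv,T); return o+d*(z-o[2])/d[2]
def fit2d(P,Q):
    P=np.array(P)[:,:2];Q=np.array(Q)[:,:2]
    p=P-P.mean(0);q=Q-Q.mean(0)
    a=np.arctan2((p[:,0]*q[:,1]-p[:,1]*q[:,0]).sum(),(p*q).sum())
    M=np.array([[np.cos(a),-np.sin(a)],[np.sin(a),np.cos(a)]])
    t=Q.mean(0)-M@P.mean(0)
    return a,t,Q-(P@M.T+t)
def wristT(c,p,r):
    T=np.eye(4);T[:3,:3]=R.from_rotvec(r).as_matrix();T[:3,3]=p
    return T@c['mount']
KEYS=np.array([[-.115,.088],[-.115,.043],[-.115,-.013],[-.115,-.085]])
E
python3 - <<'E'
from h import *
import pickle
d=pickle.load(open('c0.pkl','rb'))
s=np.array([[133,283],[204,323],[298,374],[429,447]])/[4,3.75]+[179.6,164.6]
sc=np.array([[649,210],[592,176],[524,131],[444,80]])/4.7+[159.6,109.6]
Q1=[plane(d['side'],u,.09) for u in s]; Q2=[plane(d['scene'],u,.09) for u in sc]
print(np.round(Q1,4),np.round(Q2,4))
for Q in (Q1,Q2,list(Q1)+list(Q2)):
    a,t,res=fit2d(KEYS if len(Q)==4 else np.vstack([KEYS,KEYS]),Q); print(a,t,np.round(res*1e3,1).tolist())
T=np.array([[np.cos(a),-np.sin(a)],[np.sin(a),np.cos(a)]])
E
```

```text
[[ 0.4278 -0.0583  0.09  ]
 [ 0.4324 -0.1024  0.09  ]
 [ 0.439  -0.1568  0.09  ]
 [ 0.4467 -0.2276  0.09  ]] [[ 0.4309 -0.0549  0.09  ]
 [ 0.4364 -0.0979  0.09  ]
 [ 0.4406 -0.156   0.09  ]
 [ 0.4472 -0.2282  0.09  ]]
0.1120284230402711 [ 0.55166834 -0.13162477] [[0.2, -1.3], [-0.2, -0.7], [0.1, 0.6], [-0.2, 1.3]]
0.0908396637794785 [ 0.55405418 -0.13204643] [[-0.6, -0.1], [0.8, 1.7], [-0.1, -0.6], [-0.1, -1.1]]
0.10129673708194048 [ 0.5528682  -0.13185123] [[-1.8, -2.4], [-1.7, -1.7], [-0.8, -0.4], [-0.4, 0.4], [1.3, 1.0], [2.3, 2.8], [0.8, 0.4], [0.1, -0.1]]
```

Both views put the gauge at about (0.553, -0.132) with yaw about 0.1. Next I'll take a close wrist view, with the jaws already closed for key pressing.

```bash
cat >> h.py <<'E'
R0=np.array([[0,0,1],[0,1,0],[-1,0,0]],float)  # tool x=-z, y=y, z=x
def ori(yaw,phi=0,th=0,flip=False):
    r=R.from_euler('z',yaw)*R.from_euler('y',phi)*R.from_euler('z',th+(np.pi if flip else 0))*R.from_matrix(R0)
    return r.as_rotvec()
def g2w(g,pose):
    x,y,a=pose
    return np.array([x+np.cos(a)*g[0]-np.sin(a)*g[1],y+np.sin(a)*g[0]+np.cos(a)*g[1],g[2]])
E
python3 - <<'E'
from h import *
import pickle
P=(.553,-.132,.101)
for f in (0,1):
  for th in (0,.8,1.45): 
    q=manip.solve_ik(g2w([-.018,0,.14],P),ori(P[2],.18,th,f)); print(f,th,None if q is None else np.round(q,2))
p=g2w([-.09,0,.28],P); o=ori(P[2])
print(manip.solve_ik(p,o))
manip.move_to(p,o); print(manip.get_time()); 
manip.hold(.2)
p=manip.get_position();r=manip.get_ee_rot()
c=manip.camera('wrist'); save(c['image'],'w1'); pickle.dump((p,r,c),open('w1.pkl','wb'))
print(manip.get_time(),p,manip.get_contact_force())
E
```

```text
0 0 [-0.24  0.54  1.76 -0.07  1.01 -1.87]
0 0.8 None
0 1.45 None
1 0 [-0.24  0.54  1.76 -0.07  1.01  1.28]
1 0.8 [-0.24  0.54  1.76 -0.07  1.01  0.48]
1 1.45 [-0.24  0.54  1.76 -0.07  1.01 -0.17]
[-3.20050314e-01  1.80886679e-01  1.90760889e+00 -4.44089210e-16
  1.05309708e+00 -1.99184664e+00]
2.775
3.025 [ 0.46361132 -0.14068633  0.27996674] [-0.31419947 -0.4587756   0.10737382]
```

View pics/w1.png

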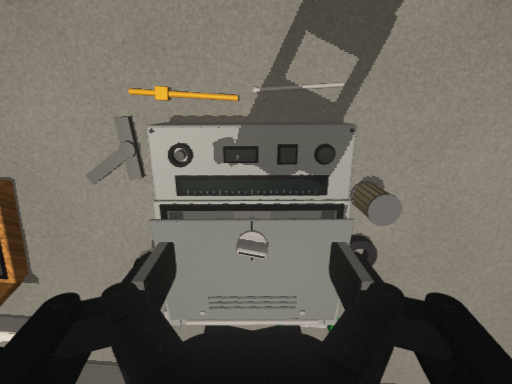

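The wrist view shows power (180,155), bar (240,155), square (288,154), round (325,154), and the wing at (252,243) running nearly across the cover. I'll extract the centres with masks and enlarge the wing.

```bash
python3 - <<'E'
from h import *
import pickle
p,r,c=pickle.load(open('w1.pkl','rb')); im=c['image']; T=wristT(c,p,r)
g=cv2.cvtColor(im,cv2.COLOR_RGB2GRAY)
m=(g[135:174,160:345]<75).astype(np.uint8)
n,l,s,ce=cv2.connectedComponentsWithStats(m)
Q=[]
for i in range(1,n):
    if s[i,4]>60: print(s[i],ce[i]+[160,135]); Q.append((ce[i]+[160,135]))
Q=sorted(Q,key=lambda u:-u[0])
if len(Q)==4:
    for z in (.09,.085):
        W=[plane(c,u,z,T) for u in Q]; a,t,res=fit2d(KEYS,W); print(z,a,t,np.round(res*1e3,1).tolist())
save(cv2.resize(im[135:175,160:345],None,fx=4.3,fy=4.3,interpolation=cv2.INTER_CUBIC),'w1k')
save(cv2.resize(im[205:275,200:300],None,fx=8,fy=8,interpolation=cv2.INTER_CUBIC),'w1w')
E
```

```text
[  8   8  25  24 328] [179.95426829 154.5152439 ]
[117   9  21  21 437] [287. 154.]
[154   8  22  22 367] [324.4359673  153.67029973]
[ 63  11  36  17 600] [240.65833333 153.92166667]
0.09 0.10647352876773451 [ 0.55140416 -0.13301833] [[0.2, -2.1], [0.2, -0.8], [-0.3, 0.9], [-0.1, 2.0]]
0.085 0.10647352876773435 [ 0.55218933 -0.13282621] [[0.1, -0.8], [0.2, -0.3], [-0.3, 0.6], [0.0, 0.5]]
```

View pics/w1k.png

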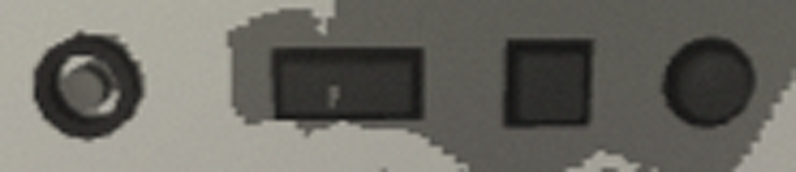

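View pics/w1w.png

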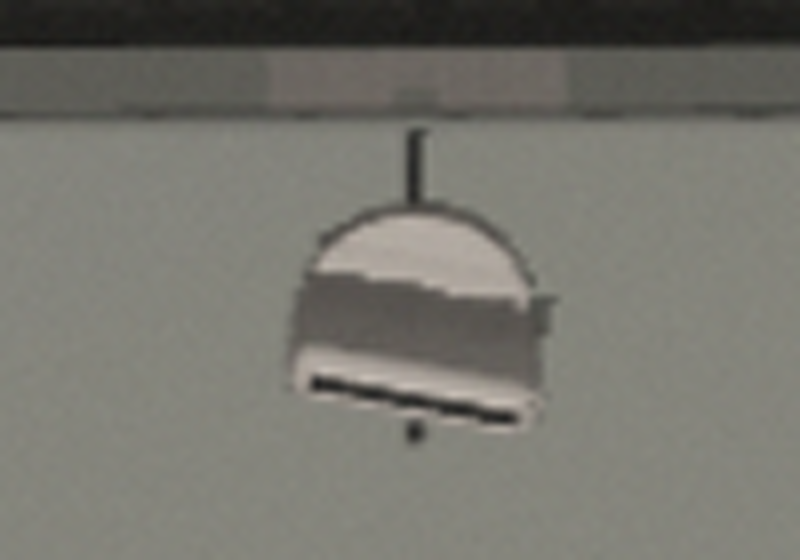

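```bash
cat >> h.py <<'E'
POSE=(.5518,-.1329,.1055)
def cov2w(v,phi,pose=POSE):
    g=R.from_euler('y',phi).apply(v)+[.125,0,.085]
    return g2w(g,pose)
def ray2cov(c,uv,T,zc,phi,pose=POSE):
    o,d=ray(c,uv,T)
    M=R.from_euler('z',pose[2])*R.from_euler('y',phi)
    H=np.array(g2w([.125,0,.085],pose))
    o=M.inv().apply(o-H); d=M.inv().apply(d)
    return o+d*(zc-o[2])/d[2]
E
python3 - <<'E'
from h import *
import pickle
p,r,c=pickle.load(open('w1.pkl','rb')); T=wristT(c,p,r)
f=lambda u,v,z: ray2cov(c,(200-.44+u/8,205-.44+v/8),T,z,.18)
a=f(312,380,.029);b=f(517,417,.029);print(a,b,(a+b)/2,np.arctan2(*(a-b)[[1,0]]),np.arctan2(*(b-a)[[1,0]]))
print('line',f(416,130,.005),f(416,203,.005),f(415,432,.005))
print('boss L/R at base', f(290,262,.009))
E
```

```text
[-0.14767445 -0.01421829  0.029     ] [-0.14092481  0.01418656  0.029     ] [-1.44299632e-01 -1.58640503e-05  2.90000000e-02] -1.804092433954245 1.337500219635548
line [-0.17284966  0.00024122  0.005     ] [-0.16016917  0.00017619  0.005     ] [-0.11695728 -0.00020016  0.005     ]
boss L/R at base [-0.15268    -0.01815624  0.009     ]
```

The fit is consistent: the wing centre comes out at cover x = -144 mm, y = 0, and its angle is about 1.34 rad. Now I'll press the square key under force control.

```bash
cat >> h.py <<'E'
def press(gy,o,zlo=.0835):
    t0=manip.get_time()
    xy=g2w([-.115,gy,0],POSE)[:2]
    manip.servo_line([*xy,.094+.022],o,rate=.2)
    f0=manip.get_contact_force(); log=[]
    for z in np.arange(.090,zlo,-.001):
        manip.servo_line([*xy,z+.022],o,rate=.05)
        f=manip.get_contact_force()-f0; log.append((round(float(manip.get_position()[2]-.022),4),round(float(f[2]),2)))
        if f[2]>5: break
    manip.hold(.15)
    print('hold',manip.get_contact_force()-f0,manip.get_position()[2]-.022)
    manip.servo_line([*xy,.102+.022],o,rate=.15)
    print(log,manip.get_time()-t0)
E
python3 - <<'E'
from h import *
manip.command_gripper(0,20); print(manip.get_time(),manip.get_width())
o=ori(POSE[2],0,0,True)
manip.move_to([*g2w([-.115,.043,0],POSE)[:2],.135],o); print(manip.get_time())
press(.043,o); print(manip.get_time())
c=manip.camera('side'); save(cv2.resize(c['image'][150:330,160:400],None,fx=3,fy=3),'s1')
E
```

```text
3.7917 -7.420891999679996e-06
6.4833
hold [-2.28124429  0.15405976 16.46501317] 0.08478846350411531
[(0.0903, 0.25), (0.0892, 0.79), (0.0881, 2.34), (0.087, 2.0), (0.086, 4.07), (0.085, 3.51), (0.0848, 17.34)] 2.4167000000000005
8.9
```

View pics/s1.png

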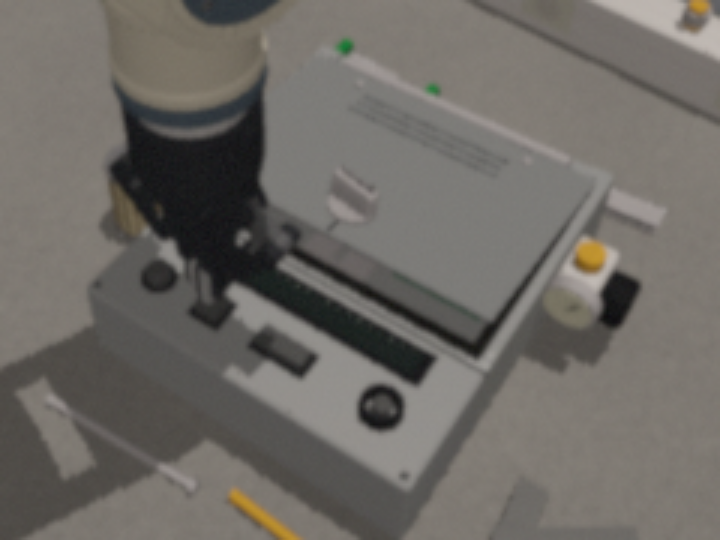

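The fingers stand over the square key (210,310) and it bottomed at z = 0.085 as expected. Round and bar keys next.

```bash
python3 - <<'E'
from h import *
o=ori(POSE[2],0,0,True)
press(.088,o,.0840)
press(-.013,o,.0840); print(manip.get_time())
# retreat above, open partly
manip.servo_line(g2w([-.1,-.013,.19],POSE),None,rate=.25); print(manip.get_time())
manip.command_gripper(.05); print(manip.get_time(),manip.get_width())
E
```

```text
hold [ 0.29774785 -3.48649073  3.94120494] 0.08504638471283446
[(0.0898, 0.82), (0.0891, 1.28), (0.0881, 1.64), (0.087, 2.64), (0.086, 2.38), (0.085, 3.5)] 2.2917000000000005
hold [0.22599283 1.9632233  4.31870933] 0.08504185326773758
[(0.0898, 0.94), (0.0891, 1.68), (0.088, 1.77), (0.087, 2.24), (0.086, 2.85), (0.085, 3.96)] 2.575000000000001
13.8167
14.2333
14.7667 0.05044196108120867
```

All three keys reached the full 5 mm. Now the approach to the wing along the fastener axis.

```bash
python3 - <<'E'
from h import *
o=ori(POSE[2],.18,1.3375,True)
X=-.1447
manip.move_to(cov2w([X,0,.034+.045],.18),o); print(manip.get_time(),manip.get_joint_positions())
f0=manip.get_contact_force()
manip.servo_line(cov2w([X,0,.034],.18),o,rate=.1)
print(manip.get_time(),manip.get_contact_force()-f0, manip.get_position()-cov2w([X,0,.034],.18))
c=manip.camera('side'); save(cv2.resize(c['image'][150:330,160:400],None,fx=3,fy=3),'s2')
c=manip.camera('scene'); save(cv2.resize(c['image'][90:230,160:330],None,fx=4,fy=4),'sc2')
E
```

```text
15.85 [-0.23036945  0.48768522  1.70911041 -0.06565235  1.11620724 -0.06716379]
16.45 [ 0.58379721  0.92601638 -0.42159475] [ 0.0001098  -0.00013268  0.00012842]
```

View pics/s2.png

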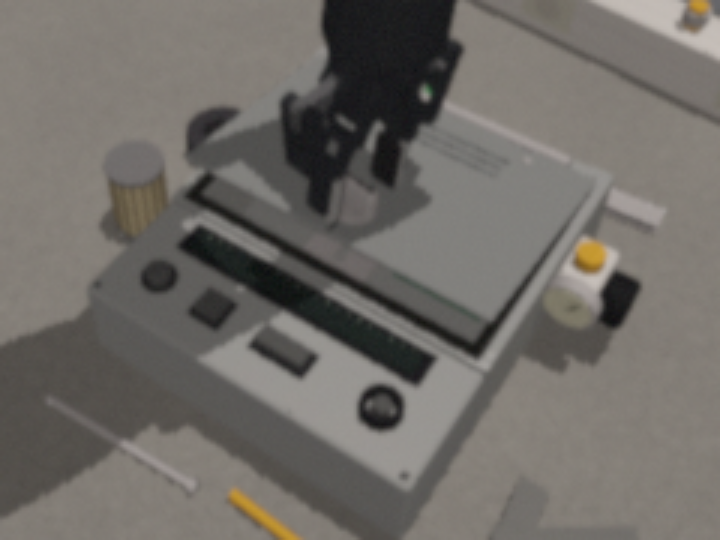

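View pics/sc2.png

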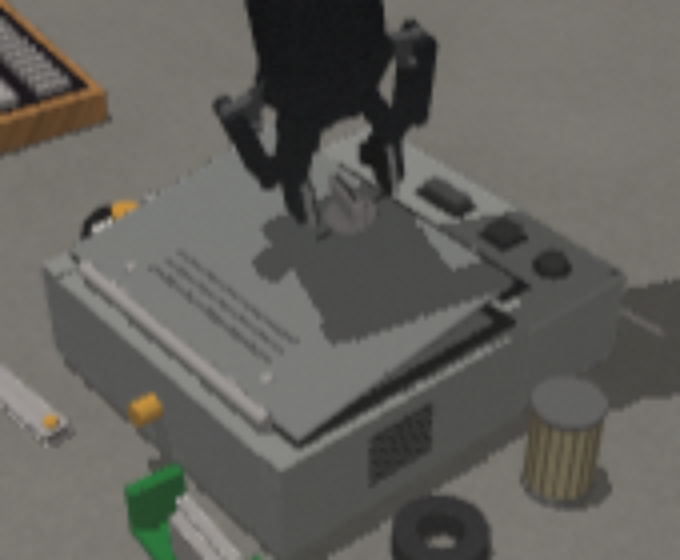

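The wing sits between the two fingers in both views: about (355,200) in the side crop and (345,195) in the scene crop. I'll grip it and turn it clockwise with joint 6.

```bash
python3 - <<'E'
from h import *
f0=manip.get_contact_force()
manip.command_gripper(0,30)
print(manip.get_time(),manip.get_width(),manip.get_contact_force()-f0)
q=np.array(manip.get_joint_positions()); 
qt=manip.solve_ik(cov2w([-.1447,0,.034],.18),ori(POSE[2],.18,0,True)); print(q,qt)
for k in (.35,.7,1.):
    manip.set_joints(q+k*(qt-q)); print(manip.get_time(),manip.get_width(),np.round(manip.get_contact_force()-f0,2),np.round(manip.get_torque(),2))
c=manip.camera('side'); save(cv2.resize(c['image'][150:330,160:400],None,fx=3,fy=3),'s3')
c=manip.camera('scene'); save(cv2.resize(c['image'][90:230,160:330],None,fx=4,fy=4),'sc3')
p=manip.get_position();r=manip.get_ee_rot();c=manip.camera('wrist'); save(c['image'],'w3')
E
```

```text
16.9917 0.008679103910127113 [-0.37016558 -0.33314871  3.59915561]
[-0.23449178  0.53861261  1.7473089  -0.06986867  1.02602934 -0.0653868 ] [-0.23458423  0.53916789  1.7477049  -0.06989659  1.02569819  1.27208647]
17.5167 0.008900539039521128 [-1.87 -0.57  4.2 ] [ 0.09  0.29 -0.05]
18.0417 0.00919181488927576 [-1.03  1.43  5.47] [ 0.21  0.42 -0.11]
18.5083 0.009268030527800054 [-1.55  2.    4.91] [ 0.33  0.36 -0.08]
```

View pics/s3.png

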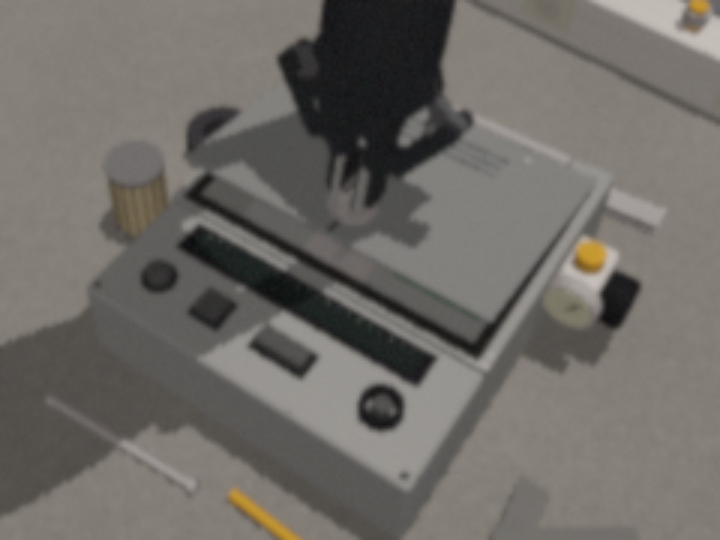

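View pics/w3.png

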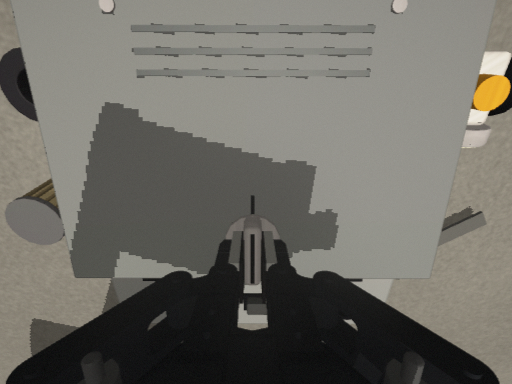

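View pics/sc3.png

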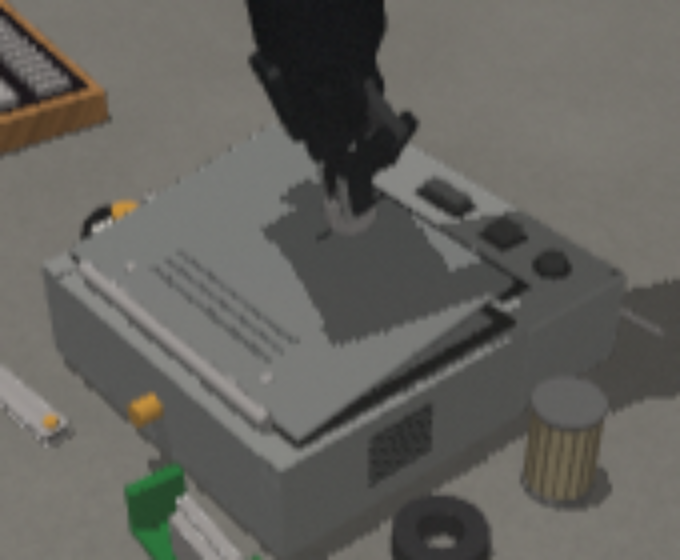

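The wrist view shows the slot and the index line collinear (both at column 252), with the cover still ajar in the side and scene views. Now I'll close it along the hinge arc while holding the wing.

```bash
python3 - <<'E'
from h import *
manip.hold(.2)
for phi in (.15,.12,.09,.06,.03,.0):
    manip.servo_line(cov2w([-.1447,0,.034],phi),ori(POSE[2],phi,0,True),rate=.03)
    print(phi,round(manip.get_time(),2),np.round(manip.get_contact_force(),2),np.round(manip.get_torque(),2),round(manip.get_width(),4),np.round((manip.get_position()-cov2w([-.1447,0,.034],phi))*1e3,2))
    if manip.get_contact_force()[2]>35: break
E
```

```text
0.15 19.16 [-2.39  2.35  6.68] [ 0.44  0.4  -0.05] 0.0088 [-0.2   0.33  0.28]
0.12 19.46 [-1.5   3.97  6.35] [ 0.51  0.41 -0.01] 0.0093 [-0.14  0.31  0.35]
0.09 19.76 [-2.4   3.55  6.39] [0.52 0.41 0.03] 0.0087 [-0.15  0.34  0.35]
0.06 20.06 [-1.99  2.41  7.11] [0.52 0.45 0.01] 0.0095 [-0.13  0.3   0.37]
0.03 20.36 [-2.29  2.52  7.84] [ 0.5   0.42 -0.01] 0.0092 [-0.17  0.3   0.36]
0.0 20.66 [-3.36  3.63  8.54] [0.52 0.5  0.01] 0.0089 [-0.17  0.32  0.48]
```

```bash
python3 - <<'E'
from h import *
o=ori(POSE[2],0,0,True)
for dz in np.arange(.0005,.0061,.0005):
    manip.servo_line(cov2w([-.1447,0,.034-dz],0),o,rate=.02)
    manip.hold(.05)
    f=manip.get_contact_force(); print(round(dz,4),round(manip.get_time(),2),np.round(f,2),round(float(manip.get_position()[2]),4))
    if f[2]>20: break
manip.hold(.3)
print(manip.get_contact_force(),manip.get_width(),manip.get_position()-cov2w([-.1447,0,.034],0))
for n,b in (('side',(150,330,160,400)),('scene',(90,230,160,330))):
    c=manip.camera(n); save(cv2.resize(c['image'][b[0]:b[1],b[2]:b[3]],None,fx=3.3 if n=='side' else 4,fy=3.3 if n=='side' else 4),n+'4')
c=manip.camera('wrist'); save(c['image'],'w4'); print(manip.get_time())
E
```

```text
0.0005 20.96 [-2.55  2.91 11.86] 0.1192
0.001 21.26 [-5.14  3.9  16.68] 0.1192
0.0015 21.56 [-7.67  3.01 21.16] 0.1191
[-7.12680788  4.03457015 20.37075404] 0.00909881583157829 [-0.00012211  0.0002965   0.00011973]
22.0083
```

View pics/side4.png

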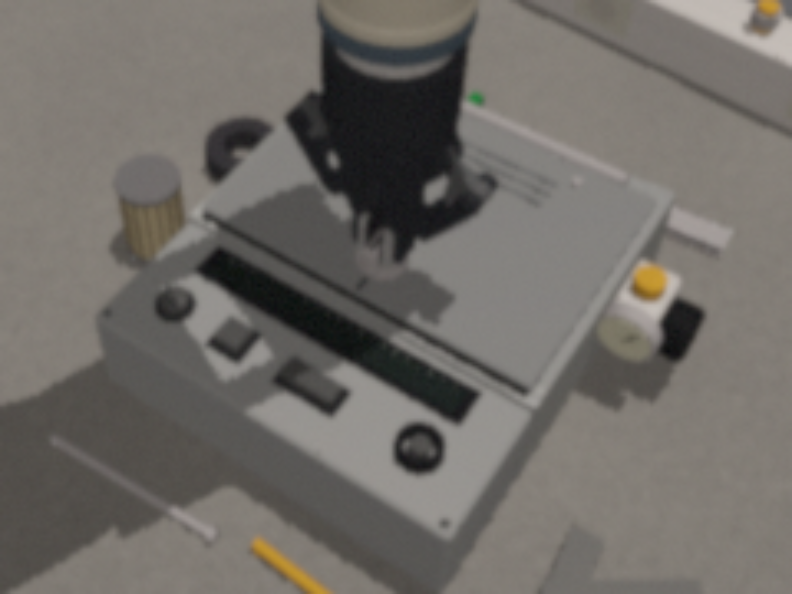

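View pics/scene4.png

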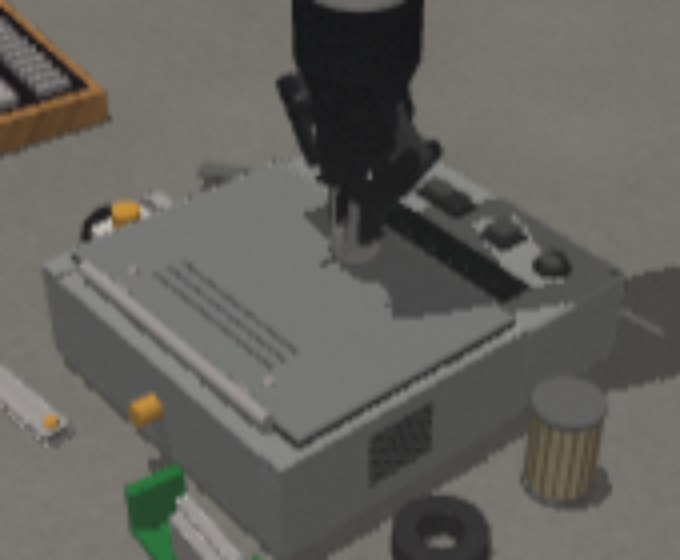

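View pics/w4.png

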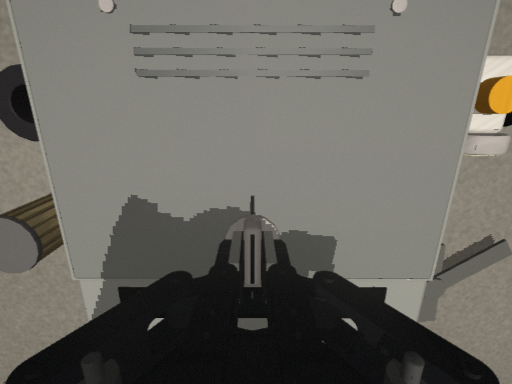

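The cover lies flat on the frame in both fixed views. Force rises from 8.5 to 21 N with no further travel, and slot and index line are still collinear at column 252. All keys look up and the bystanders have not moved, so I'm handing in.

```bash
python3 - <<'E'
from h import *
print(manip.get_joint_vel(),manip.get_contact_force())
manip.sign_off(); print(manip.get_time())
E
```

```text
[-0.00077767 -0.00118553  0.00085933  0.00128957  0.00183841 -0.00030112] [-7.18155311  4.73012007 20.68781704]
the job is handed in; nothing more can be done
the job is handed in; nothing more can be done
```

The job is handed in at about 22 s on the robot's clock; the interface gives no verdict, so what follows is from my own readings.

- **Keys:** I pressed the square, round and bar keys one at a time. Each went down its full 5 mm, to the fingertip height of 0.085 m. The round and bar keys took about 4 N. The square key was pushed on to about 17 N against its stop. The power key was never approached.
- **Fastener:** With the cover still ajar I gripped the wing at about 1.34 rad and turned it clockwise until the slot met the index lines. The wrist camera showed the two in line.
- **Cover:** I followed the hinge arc shut without releasing the wing. The cross-bar did not catch at 0.09 rad, so it entered the frame slot.
- **Last checks:** The push rose to about 20 N with no further travel, and both fixed views show the cover flat on the frame. The slot was still in line, the keys looked up, and the other things on the bench looked unmoved. The gripper is still holding the wing and pressing the cover shut.
- **Disagreements:** No check failed. The two fixed cameras differed by up to about 4 mm on the key positions, so I used the wrist-camera fit, and the keys bottomed at the expected height with it.

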